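# Cover the sample mill and hold its lid in the jog position

### The job

Stand the steel cup upright and centred on the narrow raised hub in the middle of the mill, and let go of it. Then lower the clear lid with the yellow grip bar over it so that its two lugs drop fully into the gaps of the mill's collar, and twist the lid clockwise, seen from above, to the green half-way marks - never on to the red marks, where it would click locked. A spring turns the lid back, so finish while still gripping the lid and holding it at the green marks; leave everything else on the bench where it stands.

Things in the scene. Friction and masses are not known exactly. Their poses are not given: they have to be found in the camera images.
- steel_cup: Bare steel sample cup, round, straight-sided, open at the top: 40 mm across, 45 mm tall, wall 2.5 mm, 0.11 kg. It starts upright on the bench. Origin: centre of its underside, z up. A blue plastic cup of the same size stands near it and is not to be used.
- lid: Bayonet lid, upright on the bench: clear tube 73 mm across (68 inside), 112 mm tall with its grip bar, 0.2 kg. Origin: centre of its lower edge; z up. A grey flange 100 mm across lies 15 to 19 mm up, yellow marks on its +x and -x sides. Ceiling inside: 78 mm up. The flat black top is 82 mm up and 73 mm across. A half turn makes no difference.
- lid_grip (a point): A point in the lid's yellow grip bar, on the axis, 104 mm above the lid's origin. The bar runs along the lid's x: 60 mm long, 14 mm wide (along y), 30 mm tall, from 82 to 112 mm above the origin. Same axes as the lid.
- mill: Fixed sample mill, blue and white housing 230 mm (x) by 170 mm (y), 90 mm tall, with a round white collar 118 mm across, its top 118 mm above the bench. Origin: on the bench, under the collar's axis; z up. The collar's mouth is 81 mm across between its aluminium tabs. Green marks lie 0.72 rad and red marks 1.33 rad clockwise from the white marks, on both sides.
- mill_hub (a point): Centre of the flat top of the steel hub, 28 mm across, on the collar's axis, 128 mm above the bench (10 mm above the collar's top). The cup's underside belongs here.
- mill_seat (a point): Where the lid's origin lies when the lid is fully seated, on the collar's axis, 103 mm above the bench: the flange then rests on the collar, lugs 9 mm below the tabs' upper face, with 3 mm of play upward once turned under them. Same axes as the mill.
- lid_lug (a point): Outer end of the lug on the lid's +x side, at its lower edge, 46.5 mm from the axis; another on the -x side. Lugs are 10 mm wide and 6 mm tall.
- mill_gap (a point): Middle of the entry gap on the mill's +x side, at the collar's top, 45 mm from its axis (white mark beside it); another on the -x side. Gaps are about 18 mm wide. The lid goes in with its x axis along the mill's x, either way round, within 4 degrees and 2 mm.
- mill_green (a point): One of the two green half-way marks on the collar's top, 55 mm from its axis; the other lies opposite.
- mill_ring (a joint): Orange sprung ring under the tabs, pushed round by the lugs: rad, clockwise from above, starts at 0. It moves once the lid is turned about 0.11 rad from the gaps, then follows it one to one. 0.61: half-way (yellow marks at green). 1.22: end stop, click (red marks). The spring resists with 0.04 N m at 0, 0.14 at 0.61, 0.24 at 1.22 and turns a lid let go back.
- blue_cup: Blue plastic cup, 40 mm across, 45 mm tall; not to be used. Origin under its centre.
- amber_bottle: Amber bottle, 64 mm across, 150 mm tall, at the back; leave alone. Origin under its centre.
- white_bottle: White bottle with red cap, 64 mm across, 160 mm tall, at the back; leave alone. Origin under its centre.
- sample_jar: Glass jar, 60 mm across, 70 mm tall, far left; leave alone. Origin under its centre.
- brush: Brush lying on the right; leave alone.
- beaker: Glass beaker, 70 mm across, 80 mm tall, near left; leave alone. Origin under its centre.
Mind the look-alikes: they are no part of the job. Of the things shaped like the steel_cup, the steel one is meant.

How it is judged:
By the outcome, as a careful person would: the job done as asked, in the order asked, and still so for the second after the job is handed in, while the arm keeps its last pose, push and grip.
It also fails if it takes over 54 s, if anything falls off the work surface, if the arm or the gripper's body presses on something with over 40 N, if the wrist force passes 120 N, or if a joint passes its speed limit or range.

### The arm

A 6-joint arm with a two-finger parallel gripper is mounted at the origin on the work surface. World frame = base frame: x ahead of the robot, y to its left, z up, the work surface at z = 0. Lengths are in mm, angles in rad, forces in N, time in s.
With the tool pointing down it reaches from about 350 to 800 mm from the base axis. Payload 7.3 kg.
Tool frame: the origin (TCP) lies on the centre line of the jaws, within the pads' length; the fingertips stand 17 mm ahead of it and the grasp point (between the pads) lies 2 mm behind it (env.finger_overhang is the distance from the TCP to the fingertips, in mm); z points along the fingers, y is the line along which they close (so a half turn about z gives the same grasp; the last joint's range is limited). The gripper opens to 85 mm and grips with 20 to 120 N. Pads are 22 mm wide; open, the fingers measure 114 mm over their backs; the gripper's body (76 mm by 85 mm) begins 54 mm behind the grasp point. The pads swing forward as they close: fully open they stand 13 mm farther back than shut.
Start: joints at [1.065, 0.342, 1.524, -0, 1.275, -0.146], TCP at [184.831, 491.406, 248.322] pointing down, gripper open.
Joint ranges: [-2.53, 2.53], [-0.77, 2.02], [0.04, 2.7], [-1, 4.14], [0.28, 2.66], [-3.11, 3.11]. Speed limits (rad/s): [2.57, 2.57, 3.14, 3.14, 3.14, 3.14].

### API

Orientations are given as a 3x3 rotation matrix whose columns are the frame's x, y, z axes.
In Python, from workcell import env gives the robot as it stands. Calls block until the motion is done:
- env.move_to(position, orientation): joint-space move of the TCP to a pose.
- env.move_linear(position, vel=150, rot=None): straight line of the TCP; rot=None keeps the orientation; vel is the mean speed in mm/s.
- env.move_joints(angles): joint-space move.
- env.gripper_to(opening, grip_force=None): opening from 0.0 (shut) to 1.0 (fully open); grip_force is the grip in N (None keeps the last); returns when the fingers have stopped.
- env.dwell(seconds).
- env.solve_ik(position, orientation): joint angles nearest the present ones, or None.
- env.get_obs(): the state.
- env.read_camera(name): name is "side" or "top" or "wrist"; returns a dict with "frame" (480x640x3 uint8, red, green, blue), "fx", "fy", "cx", "cy" (pixels), "distortion" ([k1, k2, p1, p2, k3] as OpenCV has them; the pictures are not rectified), "view" (4x4, takes a point from world to camera coordinates); the wrist camera has in their place "mount" (4x4, takes a point from camera to tool coordinates, whose origin is the TCP and whose axes are the flange's). Camera axes: x right, y down, z forward; pixel columns grow to the right and rows downward; lengths in mm; the calibration is good to about 2 mm. A picture is of the moment at which its call begins: read the wrist's pose just before it. There is no depth.
A pose or a line that the arm cannot do raises env.Unreachable and nothing moves.
- env.hand_in(): hands the job in; it is judged then, once.
The state is a dict: "clock": time; "q": joint angles; "qd": joint speeds; "effort": joint torques, N m; "tool_pos": TCP position; "tcp_rot": TCP orientation; "force": force on the tool from outside, world axes, zero at the start; "moment": the same for the moment, N m; "finger_gap": opening from 0.0 (shut) to 1.0 (fully open); "finger_force": force on a finger pad.
Only numpy, scipy, OpenCV 4.12 (cv2) and the standard library are available. Lean on these libraries where they do the work, as an engineer would, in place of code of your own. Each camera call takes 0.05 s, during which the arm holds its last target. There are 200 camera calls.

## Working session

There is one attempt and no reset: what is moved stays moved. The work goes in short steps, each a Python script; the robot and the scene stay as the last script left them, time stands still between calls to the robot, and variables do not carry over. Pictures are saved under pics/ and viewed, at most 10 in all, crops included, and the job is handed in when it is done.

```bash
mkdir -p pics; python3 - <<'E'
from workcell import env
import cv2,pickle
d={}
for n in("top","side"):
    c=env.read_camera(n);d[n]=c
    cv2.imwrite(f"pics/{n}0.png",c["frame"][:,:,::-1])
    print(n,c["fx"],c["cx"],c["cy"],c["distortion"],c["view"])
o=env.get_obs();w=env.read_camera("wrist");print(w["mount"],w["fx"],o["tcp_rot"],o["clock"],env.finger_overhang)
pickle.dump(d,open("c0.pkl","wb"))
E
```

```text
top 501.1672330963215 312.1893427794639 241.81087315703505 [-0.04977763  0.          0.          0.          0.        ] [[ 2.65290416e-02 -9.99644581e-01 -2.63089576e-03 -5.58575734e+00]
 [-9.96128510e-01 -2.62148953e-02 -8.39093069e-02  5.08058231e+02]
 [ 8.38105153e-02  4.84674377e-03 -9.96469923e-01  1.45628669e+03]
 [ 0.00000000e+00  0.00000000e+00  0.00000000e+00  1.00000000e+00]]
side 500.8383176854459 329.0895997015513 237.41837662000225 [-0.01912757  0.          0.          0.          0.        ] [[ 8.83577977e-01 -4.68219608e-01 -7.76893553e-03 -4.51837884e+02]
 [-3.63879541e-01 -6.76046114e-01 -6.40744357e-01  2.60916646e+02]
 [ 2.94756913e-01  5.68974560e-01 -7.67714994e-01  1.12628963e+03]
 [ 0.00000000e+00  0.00000000e+00  0.00000000e+00  1.00000000e+00]]
[[ 1.78648365e-04 -9.54768204e-01 -2.97351048e-01  7.67962433e+01]
 [ 9.99999775e-01  3.62699869e-04 -5.63798173e-04  9.79521592e-01]
 [ 6.46145755e-04 -2.97350880e-01  9.54768054e-01 -1.25811924e+02]
 [ 0.00000000e+00  0.00000000e+00  0.00000000e+00  1.00000000e+00]] 333.16115378216557 [[-9.35963687e-01  3.52095745e-01 -7.50296842e-04]
 [ 3.52096453e-01  9.35962853e-01 -1.27518216e-03]
 [ 2.53263761e-04 -1.45770105e-03 -9.99998905e-01]] 0.1 17.0
```

View pics/top0.png

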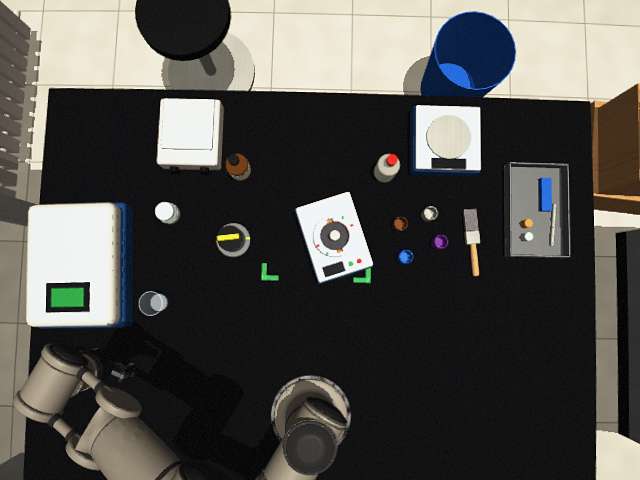

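View pics/side0.png

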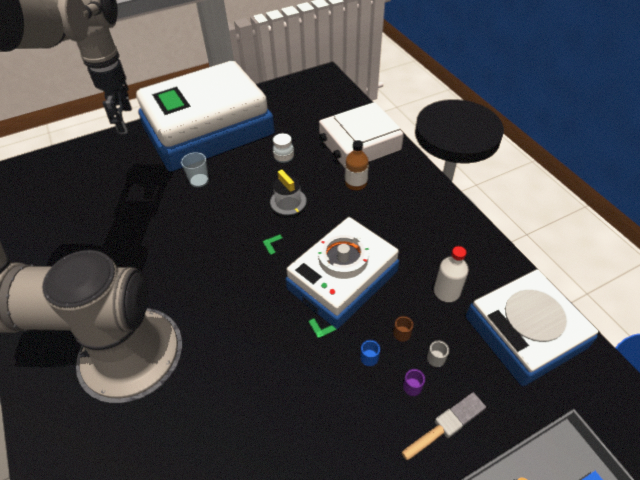

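Top view: candidate cups are the brown one (400,224), grey one (430,213), purple one (440,241) and blue one (405,257). The grey one is the bare steel cup. The mill hub is at about (334,236) and the lid bar at about (230,238). I'll confirm with an enlarged crop and take rough positions.

```bash
cat > h.py <<'E'
from workcell import env
import numpy as np, cv2
def K(c): return np.array([[c["fx"],0,c["cx"]],[0,c["fy"],c["cy"]],[0,0,1]])
def view(c,obs=None):
    if "view" in c: return np.array(c["view"])
    T=np.eye(4);T[:3,:3]=obs["tcp_rot"];T[:3,3]=obs["tool_pos"]
    return np.linalg.inv(T@np.array(c["mount"]))
def ray(c,V,px):
    p=cv2.undistortPoints(np.array(px,float).reshape(-1,1,2),K(c),np.array(c["distortion"]))[:,0]
    d=np.c_[p,np.ones(len(p))]@V[:3,:3]
    return -V[:3,:3].T@V[:3,3],d
def onplane(c,V,px,z):
    o,d=ray(c,V,px); return o+d*((z-o[2])/d[:,2])[:,None]
def proj(c,V,P):
    return cv2.projectPoints(np.array(P,float).reshape(-1,3),cv2.Rodrigues(V[:3,:3])[0],V[:3,3],K(c),np.array(c["distortion"]))[0][:,0]
def down(a):  # tool y (closing line) at angle a in world
    y=np.array([np.cos(a),np.sin(a),0]);z=np.array([0,0,-1.]);return np.c_[np.cross(y,z),y,z]
def wrist():
    o=env.get_obs();c=env.read_camera("wrist");return c,view(c,o),o
def save(n,im): cv2.imwrite(f"pics/{n}.png",im[:,:,::-1])
E
python3 - <<'E'
from h import *
import pickle
d=pickle.load(open("c0.pkl","rb"));t=d["top"];V=view(t)
im=t["frame"];save("crop0",cv2.resize(im[180:290,290:460],None,fx=4.5,fy=4.5,interpolation=cv2.INTER_CUBIC))
print("cup",onplane(t,V,[(430.5,212)],45),"hub",onplane(t,V,[(334.5,235.5)],128))
hsv=cv2.cvtColor(im,cv2.COLOR_RGB2HSV)
m=cv2.inRange(hsv,(24,150,120),(34,255,255));m[:, :205]=0;m[:,260:]=0;m[:215]=0;m[265:]=0
ys,xs=np.nonzero(m);n,l,s,ce=cv2.connectedComponentsWithStats(m);print(s,ce)
k=1+np.argmax(s[1:,4]);ys,xs=np.nonzero(l==k);P=onplane(t,V,np.c_[xs,ys],112)
print(cv2.minAreaRect(P[:,:2].astype(np.float32)),P.mean(0))
E
```

```text
cup [[ 602.53527829 -335.6024233    45.        ]] hub [[517.99717679 -53.27912568 128.        ]]
[[     0      0    640    480 307073]
 [   217    234     22      7    117]
 [   246    237      4      3      8]
 [   216    241      2      2      2]] [[319.53763763 239.50104373]
 [227.4017094  236.84615385]
 [247.5        237.75      ]
 [216.5        241.5       ]]
((508.22515869140625, 242.71827697753906), (15.10275650024414, 59.16621398925781), 7.8565497398376465) [508.03415137 242.92149816 112.        ]
```

View pics/crop0.png

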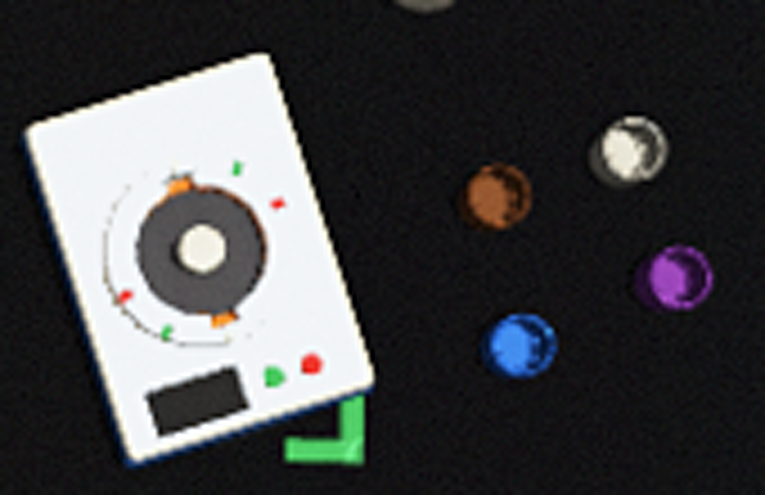

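The crop confirms the cups: grey steel cup at crop (630,150), brown (497,197), purple (680,278), blue (520,345). The mill has its gaps (orange) at crop (180,185) and (223,320), with green marks clockwise of them. Next, wrist close-ups of the lid, mill and cup on the way.

```bash
python3 - <<'E'
from h import *
import pickle
R={}
for n,p,a in(("lid",(508,243,270),7.9),("mill",(518,-53,270),-20),("cup",(602,-335,190),-30)):
    for aa in (a,a+180):
        q=env.solve_ik(np.array(p,float),down(np.radians(aa)));print(n,aa,None if q is None else np.round(q,2))
    env.move_to(np.array(p,float),down(np.radians(a)))
    env.dwell(.2)
    c,V,o=wrist();R[n]=(c,V);print(o["clock"],o["tool_pos"])
pickle.dump(R,open("w0.pkl","wb"))
save("w0",np.hstack([cv2.resize(R[k][0]["frame"],(400,300)) if 0 else R[k][0]["frame"][90:390:1,180:446] for k in R]))
E
```

```text
lid 7.9 [ 0.31  0.4   1.38 -0.    1.36  0.17]
lid 187.9 [ 0.31  0.4   1.38 -0.    1.36 -2.97]
1.8583 [507.45927612 243.92016553 270.04050097]
mill -20 [-0.25  0.32  1.5  -0.    1.33  0.1 ]
mill 160 [-0.25  0.32  1.5  -0.    1.33 -3.04]
3.2417 [518.17151918 -51.82358161 269.99079088]
cup -30 [-0.62  0.69  1.09 -0.    1.36 -0.1 ]
cup 150 [-0.62  0.69  1.09 -0.    1.36  3.05]
4.6583 [ 602.58492993 -333.6353772   191.11866516]
```

View pics/w0.png

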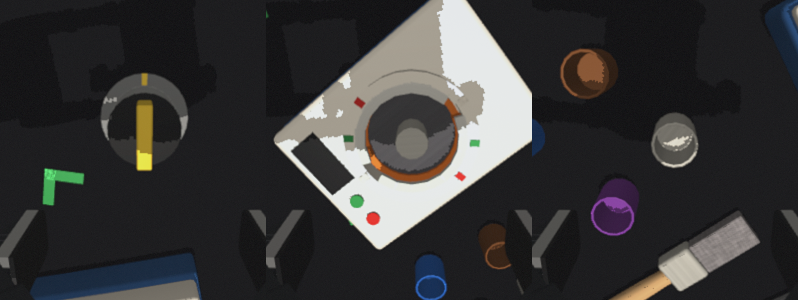

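```bash
cat > m.py <<'E'
from h import *
def marks(c,V,near,z=118):
    hsv=cv2.cvtColor(c["frame"],cv2.COLOR_RGB2HSV);out={}
    for n,rs in(("green",[((45,80,40),(80,255,255))]),("red",[((0,130,60),(5,255,255)),((172,130,60),(180,255,255))])):
        m=sum(cv2.inRange(hsv,*r) for r in rs)
        k,l,s,ce=cv2.connectedComponentsWithStats(m)
        P=[onplane(c,V,[ce[i]],z)[0] for i in range(1,k) if s[i,4]>2]
        out[n]=np.array([p[:2] for p in P if abs(np.hypot(*(p[:2]-near))-55)<12])
    return out
E
python3 - <<'E'
from m import *
import pickle
R=pickle.load(open("w0.pkl","rb"));d=pickle.load(open("c0.pkl","rb"))
for nm,c,V in(("w",*R["mill"]),("top",d["top"],view(d["top"]))):
    o=marks(c,V,np.array([518,-53]))
    for k,P in o.items():
        v=P-P.mean(0);print(nm,k,len(P),P.mean(0).round(1),np.hypot(*v.T).round(1),np.degrees(np.arctan2(v[:,1],v[:,0])).round(1))
c,V=R["lid"];hsv=cv2.cvtColor(c["frame"],cv2.COLOR_RGB2HSV)
m=cv2.inRange(hsv,(22,120,60),(36,255,255));k,l,s,ce=cv2.connectedComponentsWithStats(m)
for i in range(1,k):
    if s[i,4]>20:print(s[i],ce[i])
i=1+np.argmax(s[1:,4]);y,x=np.nonzero(l==i)
h=c["frame"][:,:,:].max(2)
P=onplane(c,V,np.c_[x,y],112);print(cv2.minAreaRect(P[:,:2].astype(np.float32)))
print("v rows",[(r,c["frame"][r,324].tolist()) for r in range(s[i,1],s[i,1]+s[i,3]+2,6)])
c,V=R["cup"];g=c["frame"].max(2);m=(g>60).astype(np.uint8)*255
m=cv2.morphologyEx(m,cv2.MORPH_CLOSE,np.ones((3,3)));k,l,s,ce=cv2.connectedComponentsWithStats(m)
i=[i for i in range(1,k) if s[i,0]<323<s[i,0]+s[i,2] and s[i,1]<237<s[i,1]+s[i,3] and s[i,4]<8000]
for i in i:
    x0,y0,w,hh,_=s[i];print("cup",s[i]);xm=x0+w/2-.5
    print("LR",onplane(c,V,[(x0-.5,y0+.62*hh),(x0+w-.5,y0+.62*hh)],45).mean(0),"bot",onplane(c,V,[(xm,y0+hh-.5)],45),"top",onplane(c,V,[(xm,y0-.5)],0))
E
```

```text
w green 2 [519.1 -52.5] [54.8 54.8] [158.2 -21.8]
w red 2 [519.  -52.4] [54.9 54.9] [123.1 -56.9]
top green 2 [519.8 -53.4] [55.1 55.1] [-21.9 158.1]
top red 1 [490.1  -6.1] [0.] [0.]
[322 163   6  12  62] [324.09677419 168.33870968]
[ 316  190   17   71 1186] [324.00590219 225.01011804]
((507.6153564453125, 246.276611328125), (14.521787643432617, 63.67168426513672), 8.019876480102539)
v rows [(190, [93, 79, 32]), (196, [161, 133, 42]), (202, [165, 136, 45]), (208, [164, 136, 44]), (214, [164, 136, 44]), (220, [164, 136, 45]), (226, [165, 136, 45]), (232, [163, 135, 43]), (238, [163, 135, 43]), (244, [233, 232, 77]), (250, [232, 230, 77]), (256, [232, 230, 77]), (262, [24, 25, 29])]
cup [ 299  203   48   55 2042]
LR [ 599.1707764  -337.08521956   45.        ] bot [[ 589.94506377 -353.11999029   45.        ]] top [[ 609.77263423 -318.62644378    0.        ]]
```

```bash
cat >> h.py <<'E'
def go(p,a=None,vel=150,tol=.4):
    """linear move, then correct the residual once"""
    p=np.array(p,float);R=None if a is None else down(a)
    env.move_linear(p,vel=vel,rot=R);env.dwell(.15)
    e=p-env.get_obs()["tool_pos"]
    if np.linalg.norm(e)>tol: env.move_linear(p+e,vel=40,rot=R);env.dwell(.1)
    return env.get_obs()
E
python3 - <<'E'
from h import *
a=np.radians(-30);env.gripper_to(.8)
go((599.9,-335.9,100),a)
o=go((599.9,-335.9,30),a,120);print(o["clock"],o["tool_pos"],o["force"])
env.gripper_to(0,grip_force=40)
o=env.get_obs();print(o["clock"],o["tool_pos"],o["finger_gap"],o["finger_force"],o["force"])
env.move_linear(np.array([599.9,-335.9,230]),vel=250)
o=env.get_obs();print(o["clock"],o["tool_pos"],o["finger_gap"],o["force"])
env.move_to(np.array([519.4,-52.9,230]),down(np.radians(-30)));env.dwell(.1)
c,V,o=wrist();save("held",c["frame"][60:480,120:520]);print(o["clock"],o["tool_pos"],o["tcp_rot"][:,2])
E
```

```text
7.4917 [ 599.34366958 -335.52137471   28.90390029] [-0.38251391 -0.33072396  0.53469782]
7.8583 [ 599.51081797 -335.63545793   29.11301221] 0.46001285199621716 40.66892769187689 [-0.08400373  0.35858973  2.19039675]
8.8167 [ 599.22658906 -335.44410388  228.06613583] 0.4604204802128197 [-0.86119987  0.33357757 -2.29536802]
10.05 [520.01928683 -54.10776781 229.7438202 ] [ 6.68057382e-05 -2.52631967e-04 -9.99999966e-01]
```

View pics/held.png

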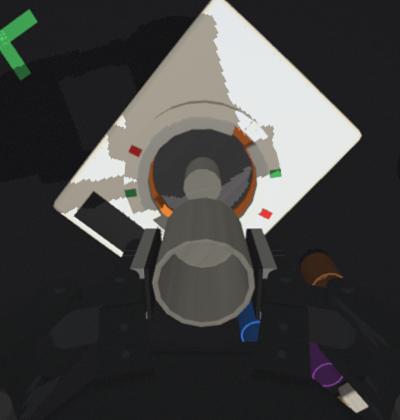

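The cup is held upright and square between the pads, rim centre about (203,282), with the hub (203,180) behind it. Placing it now.

```bash
python3 - <<'E'
from h import *
a=np.radians(-30)
o=go((519.4,-52.9,162),a,120);print(o["clock"],o["tool_pos"],o["force"])
off=np.array([519.4,-52.9])-o["tool_pos"][:2]
f0=o["force"][2]
for z in np.arange(159.5,153,-.7):
    env.move_linear(np.array([519.4+off[0],-52.9+off[1],z]),vel=30)
    o=env.get_obs()
    if o["force"][2]-f0>2.5:break
print(z,o["tool_pos"],o["force"],o["clock"])
env.gripper_to(.75);env.dwell(.1)
o=env.get_obs();print(o["clock"],o["tool_pos"],o["finger_gap"],o["force"])
env.move_linear(np.array([519.4,-52.9,240]),vel=150);env.dwell(.1)
c,V,o=wrist();save("placed",c["frame"][60:480,120:520]);print(o["clock"])
import pickle;pickle.dump((c,V,env.read_camera("top"),env.read_camera("side")),open("p1.pkl","wb"))
E
```

```text
11.3167 [518.86594688 -52.71187735 161.20458636] [ 0.09744335 -0.20324056 -1.47113629]
156.70000000000005 [520.03754743 -53.08804927 157.03686698] [-0.9129108   0.34631373  1.86812929] 12.5667
13.025 [519.92905343 -53.08748071 156.63030883] 0.7490761077844907 [-0.65577503 -0.08857169 -0.57154805]
13.8333
```

View pics/placed.png

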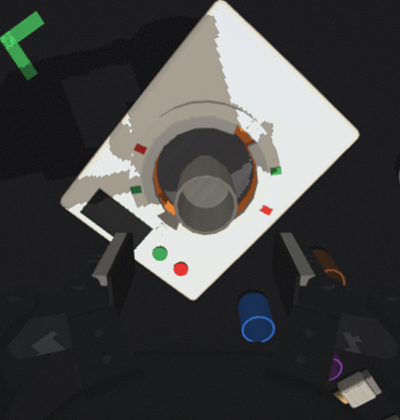

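```bash
python3 - <<'E'
from h import *
import pickle
c,V,t,s=pickle.load(open("p1.pkl","rb"))
xd=down(np.radians(-30))[:2,0]
b=onplane(c,V,[(326,295)],173)[0];lr=onplane(c,V,[(294,262),(358,262)],173)
print("cup bot est",b[:2]+20*xd,"LR",lr.mean(0)[:2],np.linalg.norm(lr[0]-lr[1]))
a=np.radians(7.95)
env.move_linear(np.array([519.4,-52.9,270]),vel=200)
env.move_to(np.array([507.8,243.7,190]),down(a))
o=go((507.8,243.7,150),a,120)
o=go((507.8,243.7,103),a,100);print(o["clock"],o["tool_pos"],o["force"])
env.gripper_to(0,grip_force=80)
o=env.get_obs();print(o["clock"],o["tool_pos"],o["finger_gap"],o["finger_force"],o["force"],o["moment"])
env.move_linear(np.array([507.8,243.7,320]),vel=200);env.dwell(.1)
o=env.get_obs();print(o["clock"],o["tool_pos"],o["force"],o["finger_gap"])
for aa in(-70.6,-111.9):
    q=env.solve_ik(np.array([519.4,-52.9,206.]),down(np.radians(aa)));print(q)
env.move_to(np.array([519.4,-52.9,320]),down(np.radians(-70.6)));env.dwell(.2)
c,V,o=wrist();print(o["clock"],o["tool_pos"]);s=env.read_camera("side")
save("lid",np.hstack([c["frame"][60:480,120:520],s["frame"][90:510:1,240:480] if 0 else cv2.resize(s["frame"][130:340,250:450],(400,420))]))
E
```

```text
cup bot est [519.89600974 -52.32423094] LR [521.05387159 -50.18629534] 39.35167217101956
17.55 [507.29533974 243.53850585 102.30659763] [ 0.43953274 -0.11870353  0.66902501]
18.0667 [507.37803611 243.51068147 102.20355755] 0.1458427904320011 78.32620024681091 [ 0.41433392 -0.30185737 -0.61789694] [ 0.00649255 -0.0354899   0.0600424 ]
19.4083 [507.38773654 243.56280924 318.69323426] [ 0.26427181  0.3858282  -2.34777292] 0.1487372340424676
[-2.48361458e-01  3.74960129e-01  1.59818393e+00 -4.44089210e-16
  1.16844859e+00  9.83840994e-01]
[-2.48361458e-01  3.74960129e-01  1.59818393e+00 -4.44089210e-16
  1.16844859e+00  1.70466197e+00]
20.75 [519.5616311  -51.81377971 319.95031727]
```

View pics/lid.png

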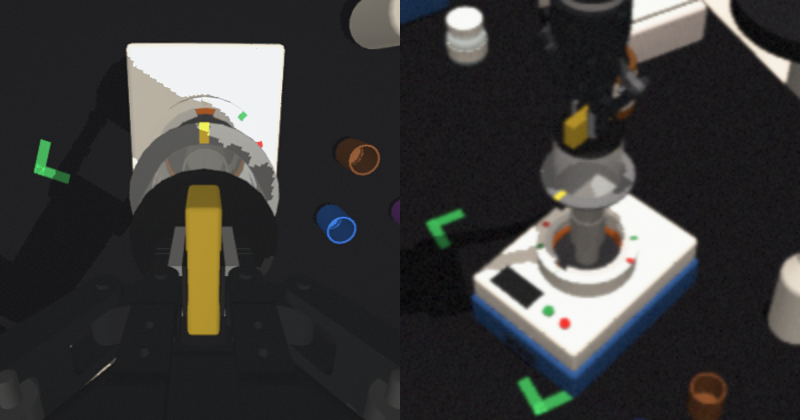

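The lid is held level: bar vertical at (204,260), its yellow mark (204,128) in line with the orange gap (204,111). The cup is centred under it. Lowering now.

```bash
python3 - <<'E'
from h import *
a=np.radians(-70.6);X=np.array([519.3,-52.9])
o=go((*X,290),a,120);o=go((*X,226),a,120);print(o["clock"],o["tool_pos"],o["force"])
f0=o["force"];off=X-o["tool_pos"][:2]
for z in np.arange(223,202.5,-1.5):
    env.move_linear(np.array([*(X+off),z]),vel=40)
    o=env.get_obs();d=o["force"]-f0
    print(round(z,1),o["tool_pos"].round(1),d.round(1))
    if d[2]>8 or np.hypot(*d[:2])>12:break
print(o["clock"],o["moment"])
E
```

```text
22.925 [518.81555362 -52.82230322 225.13758801] [-0.1554013   0.49510445 -1.60953135]
223.0 [519.8 -53.  222.8] [ 0.6 -0.2 -0.6]
221.5 [519.7 -53.  221.3] [ 0.1 -0.5 -0.3]
220.0 [519.7 -53.  219.9] [ 1.2 -1.7 -0.4]
218.5 [519.7 -53.  218.4] [ 0.6 -0.4 -0.4]
217.0 [519.7 -53.  216.9] [-0.1 -0.6 -0.3]
215.5 [519.7 -53.  215.4] [ 0.2 -0.8  1. ]
214.0 [519.7 -53.  213.9] [-0.8  0.6 -0.3]
212.5 [519.7 -52.9 212.4] [-0.2 -0.8 -0.9]
211.0 [519.7 -52.9 210.9] [ 0.4  0.2 -0.2]
209.5 [519.7 -53.  209.4] [ 0.  -0.5 -0.7]
208.0 [519.7 -53.  207.9] [ 1.4 -0.6 -0.1]
206.5 [519.7 -53.  206.4] [ 0.2 -0.6 -1.3]
205.0 [520.  -53.1 205.2] [ 0.  -1.8  1.5]
203.5 [520.2 -53.3 205.1] [-2.5 -1.7 10.5]
26.425 [0.07816359 0.5501455  0.02553305]
```

```bash
python3 - <<'E'
from h import *
a0=-70.6;P=np.array([519.1,-52.8,204.9])
env.gripper_to(0,grip_force=110)
env.move_linear(P,vel=30)
for t in np.linspace(0,.72,7)[1:]:
    env.move_to(P,down(np.radians(a0)-t))
    o=env.get_obs();y=o["tcp_rot"][:,1];print(round(t,3),"turned",round(np.radians(a0)-np.arctan2(y[1],y[0]),3),o["tool_pos"].round(1),o["force"].round(1),o["moment"].round(2),round(o["clock"],2))
env.dwell(.2)
c,V,o=wrist();t=env.read_camera("top");s=env.read_camera("side");print(o["clock"])
import pickle;pickle.dump((c,V,t,s),open("p2.pkl","wb"))
save("tw",np.hstack([c["frame"][60:480,120:520],cv2.resize(s["frame"][180:300,280:394],(400,420))]))
E
```

```text
0.12 turned 0.118 [519.4 -52.8 205.2] [ 0.1 -0.   4.5] [ 0.2   0.11 -0.04] 27.14
0.24 turned 0.237 [519.5 -52.9 205.2] [ 0.1 -0.1  4.9] [ 0.05  0.04 -0.01] 27.39
0.36 turned 0.358 [519.4 -53.  205.2] [-1.  -0.8  5.8] [ 0.02  0.18 -0.06] 27.64
0.48 turned 0.478 [519.3 -53.  205.2] [-1.3 -1.7  5.7] [-0.06  0.08  0.  ] 27.89
0.6 turned 0.597 [519.3 -53.  205.2] [-1.3 -0.7  5.4] [0.04 0.13 0.06] 28.14
0.72 turned 0.718 [519.3 -52.9 205.2] [ 0.1 -1.3  5.1] [0.04 0.16 0.01] 28.39
28.5917
```

View pics/tw.png

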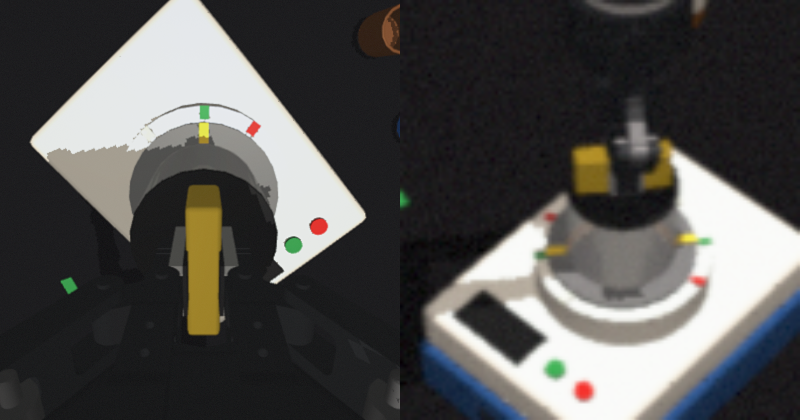

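The yellow mark (204,131) lines up with the green mark (204,112), and the same shows on both sides in the side view. I'll check the angle numerically, then hand in.

```bash
python3 - <<'E'
from h import *
def ang(c,V):
    hsv=cv2.cvtColor(c["frame"],cv2.COLOR_RGB2HSV);C=np.array([519.2,-52.7]);r=[]
    for lo,hi,z in(((22,120,60),(36,255,255),122),((45,80,40),(80,255,255),118)):
        k,l,s,ce=cv2.connectedComponentsWithStats(cv2.inRange(hsv,lo,hi))
        for i in range(1,k):
            p=onplane(c,V,[ce[i]],z)[0,:2]-C
            if s[i,4]>5 and 38<np.hypot(*p)<62:r.append((z,np.hypot(*p).round(1),np.arctan2(p[1],p[0]).round(3)))
    return r
env.dwell(.5)
c,V,o=wrist();r=ang(c,V);print(r,o["clock"],o["tool_pos"],o["finger_gap"])
y=[x[2] for x in r if x[0]==122];g=[x[2] for x in r if x[0]==118]
if y and g and min(abs((p-q+np.pi/2)%np.pi-np.pi/2) for p in y for q in g)<.04: print(env.hand_in())
E
```

```text
[(122, np.float64(42.1), np.float64(-0.368)), (122, np.float64(47.1), np.float64(2.75)), (118, np.float64(54.8), np.float64(-0.377))] 29.2417 [519.2897394  -52.93350868 205.19407416] 0.14648663550396518
the job is handed in; nothing more can be done
None
```

The job is handed in at about 29 s: the steel cup stands released on the hub, centred to about 1–3 mm by camera, and the lid is fully seated and still gripped, held within about 0.01–0.02 rad of the green marks.

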